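# Load the sample carrier under the tester's spring flap

## Robot

A 6-joint arm with a two-finger parallel gripper is mounted at the origin on the work surface. World frame = base frame: x ahead of the robot, y to its left, z up, the work surface at z = 0. Lengths are in m, angles in rad, forces in N, time in s.
With the tool pointing down it reaches from about 0.15 to 0.775 m from the base axis. Payload 6.1 kg.
Tool frame: the origin (TCP) lies midway between the tips of the shut fingers; the grasp point (between the pads) lies 19 mm behind it; z points along the fingers, y is the line along which they close (so a half turn about z gives the same grasp; the last joint's range is limited). The gripper opens to 85 mm and grips with 20 to 120 N. Pads are 22 mm wide; open, the fingers measure 114 mm over their backs; the gripper's body (76 mm by 85 mm) begins 54 mm behind the grasp point. The pads swing forward as they close: fully open they stand 13 mm farther back than shut.
Start: joints at [1.128, 0.126, -0.04, 1.405, 0, 1.571], TCP at [0.225, 0.474, 0.231] pointing down, gripper open.
Joint ranges: [-2.72, 2.72], [-0.95, 1.95], [-1.27, 1.35], [-1.78, 2.02], [-1.46, 1.47], [-3.14, 3.14]. Speed limits (rad/s): [2.39, 2.39, 3.01, 3.14, 3.14, 3.14].

## Interface

Orientations are given as a unit quaternion [w, x, y, z].
In Python, from rig import r gives the robot as it stands.
- The arm moves only by the tool step_arm, never from a script. Its arguments are lists of equal length, an entry for each row: "offset": the shift along the tool's x, y, z in m, a list of three; "turn": the turn, a rotation vector about the tool's x, y, z in degrees, a list of three; "fingers": the finger opening in m, from 0 to 0.0854. A call has 1 to 10 rows; each row shifts and turns the commanded pose from where the row before left it, along the tool's axes as they then stand; what a row does not reach is not made up. A row lasts 1/12 s, in which the tool goes at most 41.7 mm and 7.16 degrees, less where a joint would pass 70% of its speed; a pose out of reach is approached as far as the arm can. A call with a gripper value outside its range is refused whole. The fingers move at their own pace and stop on an object; "force" is the grip in N (left out, the last holds). Time passes only in rows, so rows that do not move let the fingers close. It gives the time, the measured TCP pose, the force, the opening and the grip force at its end, in the units of the state.
- r.read_state(): the state, without advancing time (a new reading comes with each control period).
- r.snapshot(name): name is "side" or "top"; returns the picture (420x560x3 uint8, red, green, blue); there is no depth.
- r.camera_params(name): a dict with "fx", "fy", "cx", "cy" (pixels), "dist" ([k1, k2, p1, p2, k3] as OpenCV has them; the pictures are not rectified), "eye" and "rotation" of the camera in the world. Camera axes: x right, y down, z forward; pixel columns grow to the right and rows downward; lengths in m; the calibration is good to about 2 mm. A picture is of the moment at which its call begins. camera_params takes no time and is no camera call.
- r.sign_off(): hands the job in; it is judged then, once.
The state is a dict: "clock": time; "joint_positions": joint angles; "joint_velocities": joint speeds; "joint_efforts": joint torques, N m; "eef_pos": TCP position; "tool_rot": TCP orientation; "ft_force": force on the tool from outside, world axes, zero at the start; "moment": the same for the moment, N m; "width": finger opening in m; "grip_force": force on a finger pad.
Only numpy, scipy, OpenCV 4.12 (cv2) and the standard library are available. Lean on these libraries where they do the work, as an engineer would, in place of code of your own. Each camera call takes 0.05 s, during which the arm holds its last target. There are 200 camera calls.

## Task

Press the orange bar down with one fingertip to open the tester's spring-closed amber flap, and while that finger keeps it open, push the blue carrier by its rear tab with the other fingertip along its lane gently until it is fully home under the flap. Then let the bar go so that the flap shuts over it. Do not lift or tip the carrier, do not let flap and carrier knock together, and leave the other things on the table where they are.

Things in the scene. Friction and masses are not known exactly. Their poses are not given: they have to be found in the camera images.
- tester: White bench sample tester, fixed; position and yaw vary. Origin on the table (z = 0) under the middle of its bay's mouth; x points into the bay (push direction), y left, z up. A guide lane along x, centred on y = 0, runs from x = -200 to +46 mm: floor 6 mm up, rails 47 mm apart inside, tops 16 mm up. The instrument behind is 54 mm tall (display 61), x = 46 to 200, y = -47 to 103 mm.
- bay_stop (a point): Centre of the solid stop that ends the bay, tester x = +46 mm, y = 0, 20 mm above the table. The carrier is fully home when its front end touches it.
- flap (a joint): Angle of the spring-closed flap, rad: 0 shut, 0.9 at most. Amber cover and orange press bar are one rigid see-saw on a level axis along tester x: pressing the bar (left of the axis) down lifts the cover (right of it). The carrier's block passes freely from 0.5 rad. The spring shuts it once the bar is let go; 3 to 6 N on the bar holds it open.
- flap_hinge (a point): See-through amber cover of the flap: roof 46 (x) x 96 (y) x 4 mm, front apron (x = 0 to 4 mm) and right skirt. This point: on the hinge axis at the mouth: tester x = 0, y = +60, z = 40 mm; shut, the cover reaches from here to tester y = -36 mm. Shut, the apron's lower edge is 18 mm above the table: only the carrier's low plate passes under it.
- bar_mid (a point): Orange press bar of the flap, left of the lane: 155 mm along x (tester x = -190 to -35), 46 wide, 4 thick; a fingertip can slide along it while holding it down. This point: centre of its top face, 34 mm left of the hinge axis, at tester (-112.5, 93.6, 47) mm when shut. Shut, it rises outwards by 0.15 rad; at flap angle a it slopes down by a - 0.15.
- carrier: Blue sample carrier lying loose in the lane, about 0.15 kg. Plate 105 (x) x 44 x 8 mm; at its front (+x) a block 40 long, 44 wide, top 26 mm over the underside, with two pale windows; at its rear an upright tab 8 thick, 30 wide, top 32 mm over the underside. Origin: centre of the plate's underside. Starts with its front end 10 to 45 mm short of the mouth; fully home at tester x = -6.5 mm.
- tab_face (a point): Centre of the rear (robot-side) face of the carrier's push tab, 20 mm above the carrier's underside (26 mm above the table); the face to push on. Fully home it lies at tester x = -59 mm: the tab stays outside, 59 mm before the mouth, and the shut apron hangs clear over the plate between block and tab.
- pot: Bystander: white specimen pot with red cap, 38 mm dia, 55 mm tall. Origin on its axis at the underside.
- stopper: Bystander: black rubber stopper, 40 mm dia, 32 mm tall. Origin on its axis at the underside.
- dish: Bystander: closed clear petri dish, 60 mm dia, 14 mm tall. Origin on its axis at the underside.
- spatula: Bystander: white plastic spatula lying flat.
- jar: Bystander: amber jar with black lid, 76 mm dia, 95 mm tall. Origin on its axis at the underside.
- beaker: Bystander: clear plastic beaker, 72 mm dia, 90 mm tall. Origin on its axis at the underside.
- cylinder: Bystander: clear measuring cylinder on a blue foot, 60 mm dia foot, 158 mm tall. Origin on its axis at the underside.
There are look-alikes about, which are no part of the job. What is shaped like the carrier but black or green is not meant.

How it is judged:
By the outcome, as a careful person would: the job done as asked, in the order asked, and still so for the second after the job is handed in, with the robot touching nothing.
It also fails if it takes over 35 s, if anything falls off the work surface, if the arm or the gripper's body presses on something with over 40 N, if the wrist force passes 120 N, or if a joint passes its speed limit or range.

## Working session

There is one attempt and no reset: what is moved stays moved. The work goes in short steps, Python scripts to look and compute and a tool call to move; the robot and the scene stay as the last step left them, time stands still between calls to the robot, and variables do not carry over. Pictures are saved under pics/ and viewed, at most 10 in all, crops included, and the job is handed in when it is done.

Besides the shell and the picture viewer there is one more tool, called after "Call:" as name(argument=value, ...) on one line, values as JSON. step_arm: Moves the arm, as the interface text tells. Its arguments: {"type":"object","properties":{"offset":{"type":"array"},"turn":{"type":"array"},"fingers":{"type":"array"},"force":{"type":"number"}},"required":["offset","turn","fingers"]}

```bash
mkdir -p pics; ls; python3 - <<'E'
from rig import r
import cv2
for n in("top","side"):
    im=r.snapshot(n); cv2.imwrite(f"pics/{n}0.png",im[:,:,::-1]); 
    c=r.camera_params(n); print(n,c)
s=r.read_state(); print(s)
E
```

```text
pics
top {'fx': 417.93541108422863, 'fy': 417.93541108422863, 'cx': 274.6522886962401, 'cy': 207.58726051230974, 'dist': array([-0.09598557,  0.        ,  0.        ,  0.        ,  0.        ]), 'eye': array([0.48338933, 0.00647864, 1.20215493]), 'rotation': array([ 0.03582647, -0.70542825,  0.70738537, -0.02633206])}
side {'fx': 478.9065383803641, 'fy': 478.9065383803641, 'cx': 280.5718372709429, 'cy': 213.52321940651436, 'dist': array([-0.01286316,  0.        ,  0.        ,  0.        ,  0.        ]), 'eye': array([ 0.05581958, -0.77275213,  0.9640354 ]), 'rotation': array([-0.38428389,  0.87309828, -0.27751446,  0.11406587])}
{'clock': 0.1, 'joint_positions': array([ 1.12800084e+00,  1.26339314e-01, -4.05017734e-02,  1.40535314e+00,
       -7.71964213e-06,  1.57080321e+00]), 'joint_velocities': array([-1.23571674e-03, -2.57699545e-03,  2.57801453e-03,  1.57047896e-03,
        2.86031541e-03, -8.27024863e-05]), 'joint_efforts': array([-1.02897848e-03, -4.36907136e+01,  3.53604126e+01,  1.37064155e-02,
        1.39040924e-05, -3.36649782e-05]), 'eef_pos': array([0.22479976, 0.47405564, 0.23059841]), 'tool_rot': array([-1.49717193e-04,  2.19596763e-01,  9.75590474e-01, -6.82739100e-04]), 'ft_force': array([-0.50598216,  0.60714484, -0.23759191]), 'moment': array([ 0.10421153, -0.02212227, -0.06605441]), 'grip_force': 0.0, 'width': 0.08566336301230092}
```

View pics/top0.png

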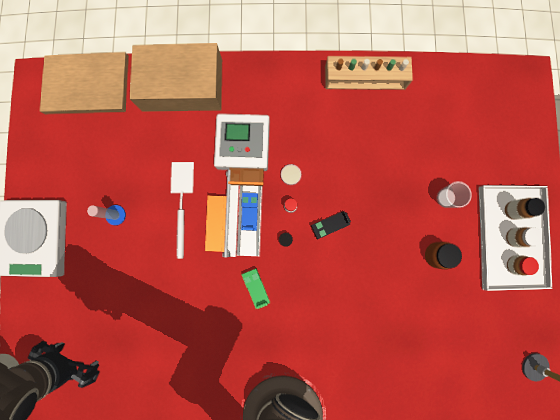

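View pics/side0.png

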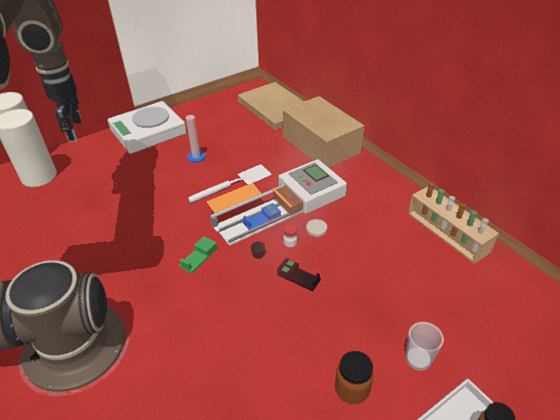

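The top view shows the tester with its lane at about (245,215), the press bar at (215,222) and the blue carrier at (249,210). The green and black look-alikes are at (256,288) and (330,224). I'll zoom in on both pictures.

```bash
python3 - <<'E'
import cv2
a=cv2.imread("pics/top0.png")[105:270,190:310]; cv2.imwrite("pics/tz.png",cv2.resize(a[:, :],None,fx=3.6,fy=3.6,interpolation=cv2.INTER_CUBIC))
a=cv2.imread("pics/side0.png")[150:260,180:360]; cv2.imwrite("pics/sz.png",cv2.resize(a,None,fx=4.4,fy=4.4,interpolation=cv2.INTER_CUBIC))
E
cat > h.py <<'E'
import numpy as np,cv2
from rig import r
from scipy.spatial.transform import Rotation as R
def rot(q): return R.from_quat(np.roll(q,-1))
def cam(n):
    c=r.camera_params(n); K=np.array([[c['fx'],0,c['cx']],[0,c['fy'],c['cy']],[0,0,1]])
    return K,c['dist'],np.array(c['eye']),rot(c['rotation']).as_matrix()
def proj(n,P):
    K,d,e,M=cam(n); return cv2.projectPoints(np.atleast_2d(P).astype(float),cv2.Rodrigues(M.T)[0],-M.T@e,K,d)[0][:,0]
def onz(n,uv,z):
    K,d,e,M=cam(n); p=cv2.undistortPoints(np.array(uv,float).reshape(-1,1,2),K,d)[:,0]
    v=np.c_[p,np.ones(len(p))]@M.T; return e+v*((z-e[2])/v[:,2])[:,None]
E
```

```text
(no output)
```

View pics/tz.png

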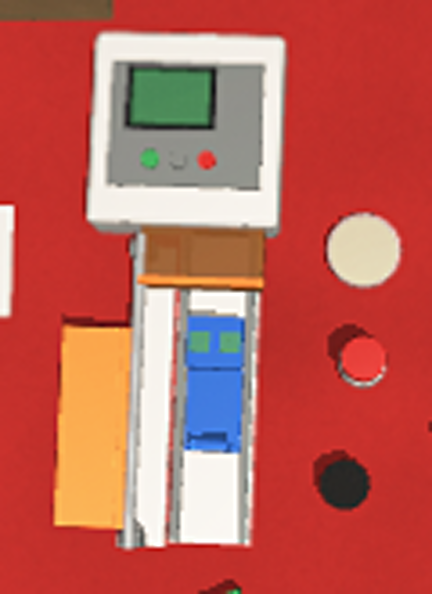

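View pics/sz.png

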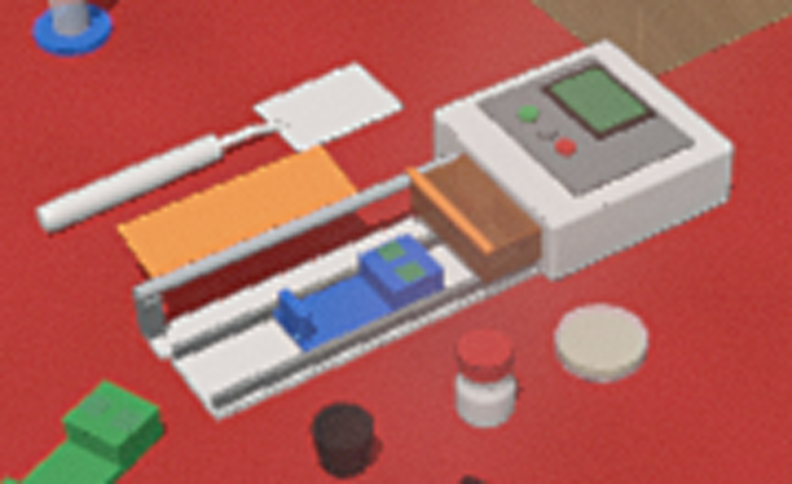

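The zooms show the bar, instrument, rails and carrier corners clearly. I'll fit the poses from those corners.

```bash
cat > fit.py <<'E'
from h import *
from scipy.optimize import least_squares
T=lambda u,v:("top",(u+.5)/3.6-.5+190,(v+.5)/3.6-.5+105)
S=lambda u,v:("side",(u+.5)/4.4-.5+180,(v+.5)/4.4-.5+150)
C=[(T(62,325),(-35,116.3,50.4)),(T(54,524),(-190,116.3,50.4)),(T(279,232),(46,-47,54)),(T(88,222),(46,103,54)),(T(97,35),(200,103,54)),(T(287,40),(200,-47,54)),
(T(240,543),(-200,-23.5,16)),(T(181,541),(-200,23.5,16)),(T(263,287),(0,-36,42)),
(S(118,228),(-190,116.3,50.4)),(S(322,147),(-35,116.3,50.4)),(S(358,190),(-35,70.9,43.6)),(S(606,41),(200,103,54)),(S(733,148),(200,-47,54)),(S(436,112),(46,103,54)),(S(552,228),(46,-47,54))]
B=[(T(188,316),(52.5,22,26)),(T(245,318),(52.5,-22,26)),(T(243,369),(12.5,-22,26)),(T(188,366),(12.5,22,26)),(S(405,237),(52.5,22,26)),(S(443,264),(52.5,-22,26)),(S(400,287),(12.5,-22,26)),(S(362,260),(12.5,22,26))]
def W(p,P,z0=0):
    c,s=np.cos(p[2]),np.sin(p[2]); P=np.array(P)/1000.
    return np.c_[p[0]+c*P[:,0]-s*P[:,1],p[1]+s*P[:,0]+c*P[:,1],P[:,2]+z0]
def fit(C,z0,p0):
    def f(p):
        w=W(p,[c[1] for c in C],z0)
        return np.concatenate([proj(c[0][0],w[i])[0]-c[0][1:] for i,c in enumerate(C)])
    o=least_squares(f,p0,loss="soft_l1"); return o.x,f(o.x).reshape(-1,2)
if __name__=="__main__":
    t,e=fit(C,0,[.6,.1,0]); print(t,np.round(e,1).tolist())
    b,e=fit(B,.006,[.5,.1,0]); print(b,np.round(e,1).tolist())
    c,s=np.cos(t[2]),np.sin(t[2]); d=b[:2]-t[:2]; print("carrier in tester",c*d[0]+s*d[1],-s*d[0]+c*d[1],b[2]-t[2])
E
python3 fit.py
```

```text
[ 0.65107627  0.09063053 -0.03919561] [[0.9, 0.1], [0.3, 0.7], [0.2, -1.0], [-0.3, 0.0], [0.1, -1.4], [0.1, -1.3], [-0.2, 0.7], [-0.4, 0.6], [0.2, 0.5], [-0.2, -0.1], [-0.4, -0.4], [-0.8, -0.3], [0.7, -0.7], [1.2, -0.3], [-1.4, -0.3], [0.2, 0.2]]
[0.57710702 0.09232456 0.00961812] [[-0.1, 0.2], [-0.3, -0.6], [0.3, -0.6], [-0.0, 0.4], [0.6, -0.8], [0.6, 1.2], [-1.0, 1.6], [-0.9, -0.6]]
carrier in tester -0.07397881952318469 -0.0012057980661447823 0.048813730621819124
```

Call:
step_arm(offset=[[0,0,0],[0,0,0],[0,0,0],[0,0,0],[-0.0208,-0.0226,0],[-0.0208,-0.0226,0],[-0.0208,-0.0226,0],[-0.0208,-0.0226,0],[-0.0208,-0.0226,0],[-0.0208,-0.0226,0]], turn=[[0,0,-5.78],[0,0,-5.78],[0,0,-5.78],[0,0,-5.78],[0,0,0],[0,0,0],[0,0,0],[0,0,0],[0,0,0],[0,0,0]], fingers=[0.0854,0.0854,0.0854,0.0854,0.0854,0.0854,0.0854,0.0854,0.0854,0.0854])

```text
clock: 0.93
eef_pos: [0.3448, 0.3326, 0.231]
tool_rot: [-0.0, 0.019, 1.0, -0.0]
ft_force: [0.3, -0.3, -0.9]
width: 0.0854
grip_force: 0.0
```

Call:
step_arm(offset=[[-0.0208,-0.0226,0],[-0.0208,-0.0226,0],[-0.0208,-0.0226,0],[-0.0208,-0.0226,0],[-0.0208,-0.0226,0],[-0.0208,-0.0226,0],[-0.0208,-0.0226,0],[-0.0208,-0.0226,0],[0,0,0.03],[0,0,0.03]], turn=[[0,0,0],[0,0,0],[0,0,0],[0,0,0],[0,0,0],[0,0,0],[0,0,0],[0,0,0],[0,0,0],[0,0,0]], fingers=[0.0854,0.0854,0.0854,0.0854,0.0854,0.0854,0.0854,0.0854,0.0854,0.0854])

```text
clock: 1.77
eef_pos: [0.5057, 0.1455, 0.1716]
tool_rot: [0.002, 0.021, 1.0, 0.0]
ft_force: [0.7, -1.0, -0.5]
width: 0.0852
grip_force: 0.0
```

```bash
cat > st.py <<'E'
from h import *
t=[0.65107627,0.09063053,-0.03919561]
def st(pr=True):
    s=r.read_state(); d=s['eef_pos'][:2]-t[:2]; c,n=np.cos(t[2]),np.sin(t[2]); M=rot(s['tool_rot']).as_matrix()
    f=s['ft_force']
    print("clk",round(s['clock'],2),"tester mm",np.round(1000*np.array([c*d[0]+n*d[1],-n*d[0]+c*d[1],s['eef_pos'][2]]),1),"w",s['width'],"yawerr deg",np.degrees(np.arctan2(M[1,1],M[0,1])-t[2])-90,"z",M[:,2].round(3),"F",np.round([c*f[0]+n*f[1],-n*f[0]+c*f[1],f[2]],2),s['joint_positions'].round(2))
E
python3 -c "from st import *;st()"
```

```text
clk 1.77 tester mm [-147.5   49.1  171.6] w 0.08520185333892218 yawerr deg -0.19240240273447284 z [ 0.003  0.001 -1.   ] F [ 0.75 -0.95 -0.5 ] [ 0.28  0.13 -0.16  1.27 -0.    0.32]
```

Call:
step_arm(offset=[[0.0045,0,0.0266],[0,0,0.0266],[0,0,0.0266],[0,0,0.0266],[0,0,0]], turn=[[0,0,0],[0,0,0],[0,0,0],[0,0,0],[0,0,0]], fingers=[0.0854,0.0854,0.0854,0.0854,0.0854])

```text
clock: 2.18
eef_pos: [0.4953, 0.1458, 0.0595]
tool_rot: [-0.004, 0.02, 1.0, -0.001]
ft_force: [-1.7, 0.5, -0.8]
width: 0.0856
grip_force: 0.0
```

```bash
python3 - <<'E'
from st import *
st()
out=[]
for n,(y,x) in(("top",(130,180)),("side",(130,170))):
    a=r.snapshot(n)[y:y+135,x:x+180,::-1]; out.append(cv2.resize(a,None,fx=4.4 if 0 else 2.2*2,fy=4.4,interpolation=cv2.INTER_CUBIC))
cv2.imwrite("pics/b_top.png",out[0]);cv2.imwrite("pics/b_side.png",out[1])
E
```

```text
clk 2.18 tester mm [-157.8   49.    59.5] w 0.08558896584027145 yawerr deg -0.005295083456516636 z [-0.009 -0.003 -1.   ] F [-1.75  0.38 -0.8 ] [ 0.29  0.17 -0.37  1.04 -0.    0.33]
```

View pics/b_side.png

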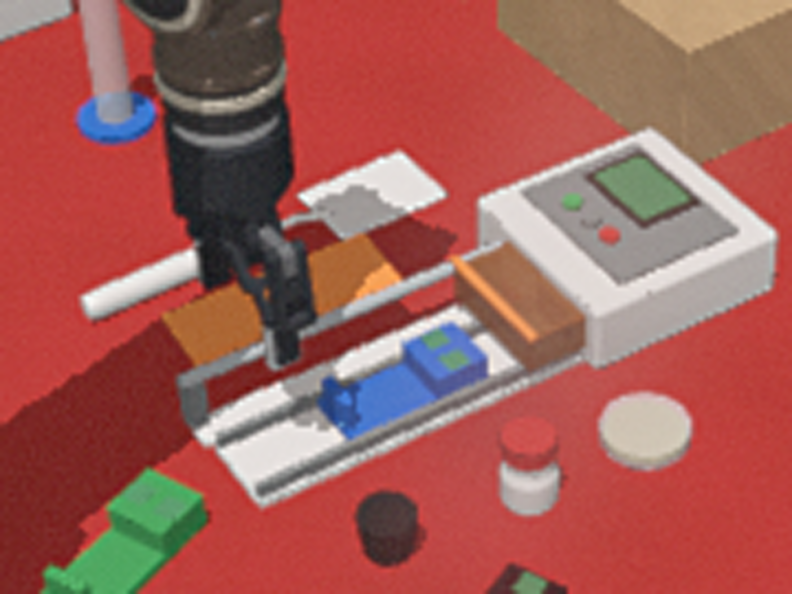

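View pics/b_top.png

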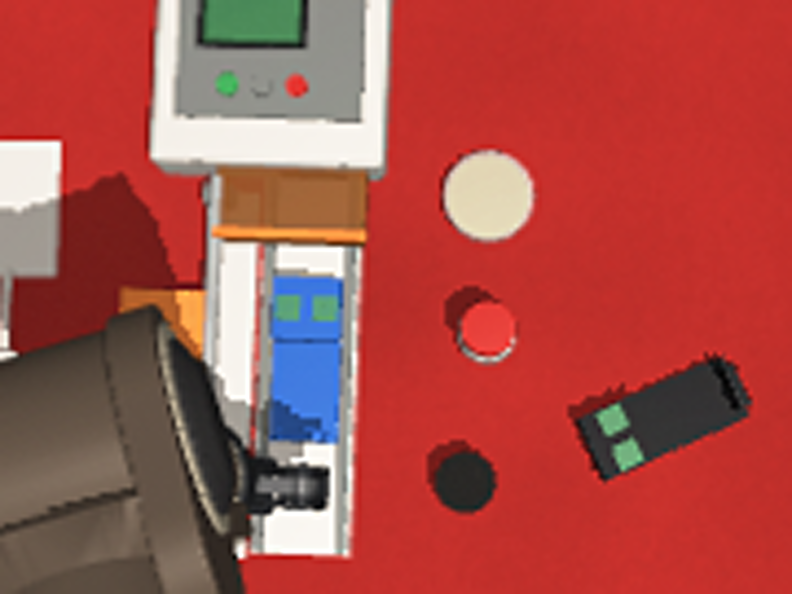

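The top picture shows finger B behind the tab in the lane at (300,487). In the side picture its tip is at (283,362). I'll check that against the model.

```bash
python3 - <<'E'
from st import *
from fit import W
st()
for x,y,z in [(-152,-1,72),(-152,-1,65),(-152,6,72),(-152,-8,72)]:
    p=proj("side",W(t,[(x,y,z)]))[0]; print((x,y,z),(p-[170,130])*4.4)
for x in(-11,11):
  for y in (6,-8): print((proj("top",W(t,[(-152+x,y,95)]))[0]-[180,130])*4.4)
E
```

```text
clk 2.28 tester mm [-155.    50.    64.4] w 0.08577345461455559 yawerr deg -0.0014584072140451099 z [-0.003 -0.001 -1.   ] F [-0.43 -0.47  1.19] [ 0.29  0.17 -0.36  1.04 -0.    0.33]
(-152, -1, 72) [293.06644085 369.04285657]
(-152, -1, 65) [293.91967436 377.23809637]
(-152, 6, 72) [287.67831262 362.71790286]
(-152, -8, 72) [298.4905679  375.40997575]
[280.85701475 495.21216782]
[304.07856986 496.09988192]
[282.40434633 458.62320894]
[305.59305163 459.49613121]
```

Call:
step_arm(offset=[[0,0,0.006],[0,0,0.006],[0,0,0.006],[0,0,0.006],[0,0,0.006],[0,0,0.006]], turn=[[0,0,0],[0,0,0],[0,0,0],[0,0,0],[0,0,0],[0,0,0]], fingers=[0.0854,0.0854,0.0854,0.0854,0.0854,0.0854])

```text
clock: 2.78
eef_pos: [0.4993, 0.1475, 0.0288]
tool_rot: [0.0, 0.02, 1.0, 0.001]
ft_force: [0.0, 3.8, 4.1]
width: 0.0853
grip_force: 1.8
```

Call:
step_arm(offset=[[0,0,0.006],[0,0,0.006],[0,0,0.006],[0,0,0],[0,0,0],[0,0,0]], turn=[[0,0,0],[0,0,0],[0,0,0],[0,0,0],[0,0,0],[0,0,0]], fingers=[0.0854,0.0854,0.0854,0.0854,0.0854,0.0854])

```text
clock: 3.28
eef_pos: [0.4993, 0.1473, 0.0112]
tool_rot: [0.0, 0.02, 1.0, 0.0]
ft_force: [-0.1, 1.7, 4.0]
width: 0.0856
grip_force: 2.0
```

```bash
python3 - <<'E'
from st import *
st()
y,x=130,170
a=r.snapshot("side")[y:y+135,x:x+180,::-1]; cv2.imwrite("pics/c_side.png",cv2.resize(a,None,fx=4.4,fy=4.4,interpolation=cv2.INTER_CUBIC))
st()
E
```

```text
clk 3.28 tester mm [-153.9   50.6   11.2] w 0.08555931955198044 yawerr deg 0.0010008998109753975 z [ 0.     0.001 -1.   ] F [-0.17  1.69  3.95] [ 0.29  0.21 -0.43  0.92  0.    0.33]
clk 3.33 tester mm [-153.9   50.7   11.3] w 0.08543329790960172 yawerr deg 0.006979332072674538 z [ 0.001  0.001 -1.   ] F [-0.44  1.54  3.43] [ 0.29  0.21 -0.43  0.92  0.    0.33]
```

View pics/c_side.png

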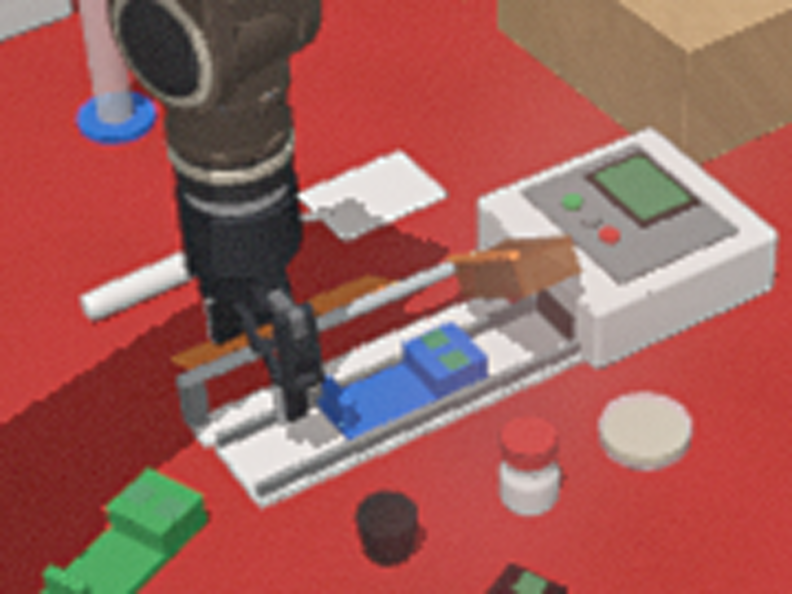

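The flap is well open, with the cover edge raised at (580,240). Finger B sits behind the tab in the lane at (298,415). I'll go slightly deeper and then start pushing.

Call:
step_arm(offset=[[0,0,0.0025],[-0.004,0,0],[-0.003,0,0],[-0.002,0,0],[-0.002,0,0],[-0.002,0,0],[-0.002,0,0],[-0.002,0,0],[-0.002,0,0],[-0.002,0,0]], turn=[[0,0,0],[0,0,0],[0,0,0],[0,0,0],[0,0,0],[0,0,0],[0,0,0],[0,0,0],[0,0,0],[0,0,0]], fingers=[0.0854,0.0854,0.0854,0.0854,0.0854,0.0854,0.0854,0.0854,0.0854,0.0854])

```text
clock: 4.17
eef_pos: [0.5195, 0.1461, 0.0083]
tool_rot: [-0.001, 0.02, 1.0, 0.0]
ft_force: [-4.2, 2.7, 5.3]
width: 0.0856
grip_force: 3.2
```

```bash
python3 - <<'E'
from st import *
from fit import W
st()
for a in(.5,.6,.7,.8):print(a,(proj("side",W(t,[(46,60-96*np.cos(a),40+96*np.sin(a)),(0,60-96*np.cos(a),40+96*np.sin(a))]))-[170,130])*4.4)
E
```

```text
clk 4.17 tester mm [-133.6   50.3    8.3] w 0.0856482198116447 yawerr deg -0.009793880046075287 z [-0.001  0.    -1.   ] F [-4.25  2.49  5.3 ] [ 0.27  0.25 -0.39  0.93  0.    0.31]
0.5 [[576.09331422 259.06620575]
 [516.88726872 284.53745147]]
0.6 [[571.89942172 245.23473399]
 [512.53165163 270.56783383]]
0.7 [[566.99158763 231.36285976]
 [507.49011903 256.54066292]]
0.8 [[561.42585896 217.6157451 ]
 [501.82051021 242.6232592 ]]
```

Call:
step_arm(offset=[[-0.003,0,0],[-0.003,0,0],[-0.003,0,0],[-0.003,0,0],[-0.003,0,0],[-0.003,0,0],[-0.003,0,0],[-0.003,0,0],[-0.003,0,0],[-0.003,0,0]], turn=[[0,0,0],[0,0,0],[0,0,0],[0,0,0],[0,0,0],[0,0,0],[0,0,0],[0,0,0],[0,0,0],[0,0,0]], fingers=[0.0854,0.0854,0.0854,0.0854,0.0854,0.0854,0.0854,0.0854,0.0854,0.0854])

```text
clock: 5.0
eef_pos: [0.5495, 0.1449, 0.0083]
tool_rot: [-0.001, 0.02, 1.0, 0.0]
ft_force: [-5.5, 2.0, 5.0]
width: 0.0851
grip_force: 3.3
```

```bash
python3 - <<'E'
from st import *
st()
y,x=130,170
a=r.snapshot("side")[y:y+135,x:x+180,::-1]; cv2.imwrite("pics/d_side.png",cv2.resize(a,None,fx=4.4,fy=4.4,interpolation=cv2.INTER_CUBIC))
st()
E
```

```text
clk 5.0 tester mm [-103.6   50.3    8.3] w 0.08509142438805345 yawerr deg -0.008839389728805713 z [-0.001  0.    -1.   ] F [-5.53  1.8   4.95] [ 0.26  0.3  -0.33  0.95  0.    0.3 ]
clk 5.05 tester mm [-103.    50.3    8.3] w 0.0852792058262652 yawerr deg -0.01119666705753275 z [-0.001  0.    -1.   ] F [-2.21  2.48  3.57] [ 0.26  0.3  -0.33  0.95  0.    0.3 ]
```

View pics/d_side.png

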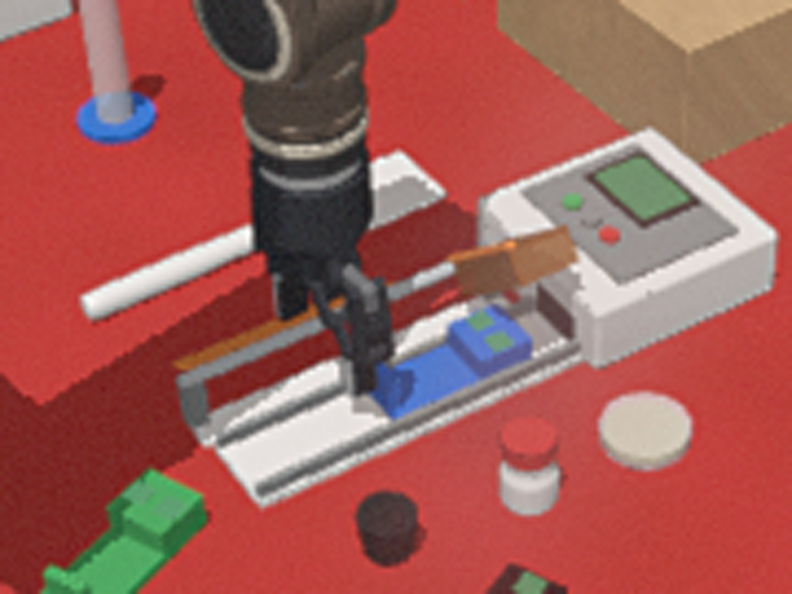

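The carrier is being pushed flat along the lane: its block is now at (490,335), level, and the flap is open.

Call:
step_arm(offset=[[-0.003,0,0],[-0.003,0,0],[-0.003,0,0],[-0.003,0,0],[-0.003,0,0],[-0.003,0,0],[-0.003,0,0],[-0.002,0,0],[-0.001,0,0]], turn=[[0,0,0],[0,0,0],[0,0,0],[0,0,0],[0,0,0],[0,0,0],[0,0,0],[0,0,0],[0,0,0]], fingers=[0.0854,0.0854,0.0854,0.0854,0.0854,0.0854,0.0854,0.0854,0.0854])

```text
clock: 5.8
eef_pos: [0.5737, 0.144, 0.0083]
tool_rot: [-0.0, 0.02, 1.0, 0.0]
ft_force: [-5.4, 2.1, 6.0]
width: 0.0855
grip_force: 3.2
```

Call:
step_arm(offset=[[-0.001,0,0],[-0.001,0,0],[-0.001,0,0],[-0.001,0,0]], turn=[[0,0,0],[0,0,0],[0,0,0],[0,0,0]], fingers=[0.0854,0.0854,0.0854,0.0854])

```text
clock: 6.13
eef_pos: [0.5774, 0.1438, 0.0083]
tool_rot: [-0.001, 0.02, 1.0, -0.0]
ft_force: [-5.1, 2.7, 4.6]
width: 0.0855
grip_force: 3.1
```

```bash
python3 -c "from st import *;st()"
```

```text
clk 6.13 tester mm [-75.7  50.3   8.3] w 0.08551769130090785 yawerr deg -0.007210118182470637 z [-0.001 -0.    -1.   ] F [-5.24  2.45  4.56] [ 0.24  0.34 -0.26  0.97  0.    0.28]
```

Call:
step_arm(offset=[[-0.001,0,0],[-0.001,0,0],[-0.001,0,0]], turn=[[0,0,0],[0,0,0],[0,0,0]], fingers=[0.0854,0.0854,0.0854])

```text
clock: 6.38
eef_pos: [0.5804, 0.1437, 0.0083]
tool_rot: [-0.001, 0.02, 1.0, -0.0]
ft_force: [-4.8, 3.6, 5.2]
width: 0.0854
grip_force: 3.1
```

Call:
step_arm(offset=[[-0.001,0,0],[-0.001,0,0]], turn=[[0,0,0],[0,0,0]], fingers=[0.0854,0.0854])

```text
clock: 6.55
eef_pos: [0.5824, 0.1436, 0.0083]
tool_rot: [-0.001, 0.02, 1.0, -0.0]
ft_force: [-5.0, 3.4, 4.6]
width: 0.0853
grip_force: 3.1
```

Call:
step_arm(offset=[[-0.001,0,0]], turn=[[0,0,0]], fingers=[0.0854])

```text
clock: 6.63
eef_pos: [0.5834, 0.1436, 0.0083]
tool_rot: [-0.001, 0.02, 1.0, -0.0]
ft_force: [-8.2, 2.9, 5.0]
width: 0.0853
grip_force: 4.7
```

Call:
step_arm(offset=[[-0.001,0,0]], turn=[[0,0,0]], fingers=[0.0854])

```text
clock: 6.72
eef_pos: [0.5834, 0.1436, 0.0082]
tool_rot: [-0.002, 0.02, 1.0, 0.0]
ft_force: [-11.4, 4.1, 10.0]
width: 0.0853
grip_force: 6.4
```

```bash
python3 - <<'E'
from st import *
st()
y,x=150,240
a=r.snapshot("side")[y:y+80,x:x+105,::-1]; cv2.imwrite("pics/e_side.png",cv2.resize(a,None,fx=7,fy=7,interpolation=cv2.INTER_CUBIC))
from fit import W
P=[(dx-6.5,dy,dz+6) for dx,dy,dz in [(12.5,-22,26),(52.5,-22,26),(-52.5,-22,8),(-52.5,-15,32)]]
print((proj("side",W(t,P))-[x,y])*7)
E
```

```text
clk 6.72 tester mm [-69.7  50.3   8.2] w 0.08528713323928114 yawerr deg -0.023717402301230095 z [-0.003  0.    -1.   ] F [-11.59   3.6   10.03] [ 0.24  0.36 -0.25  0.97  0.    0.28]
[[342.00054377 403.60525951]
 [421.58567248 368.31378277]
 [210.09363791 494.65789974]
 [199.34941305 442.1386437 ]]
```

View pics/e_side.png

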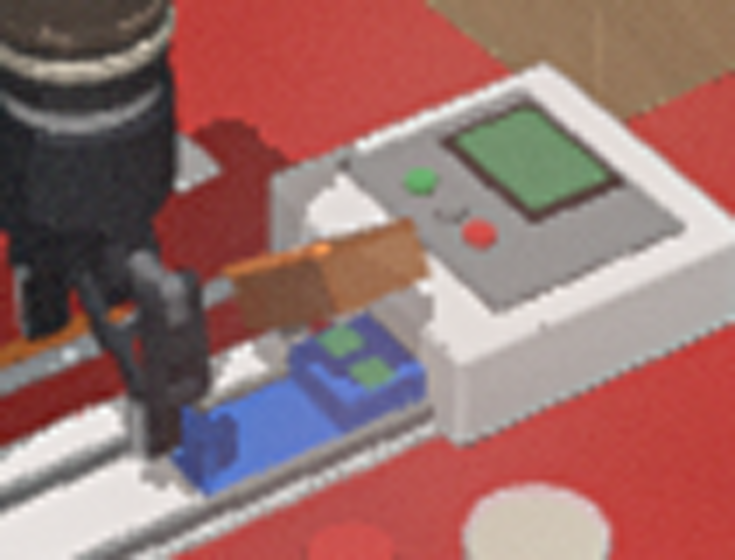

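The block sits against the bay stop: its corner is at (422,370), where the model puts the home position. The rise in push force came at the same spot. Now I back off the tab and let the bar up slowly.

Call:
step_arm(offset=[[0.001,0,0],[0.001,0,0],[0.002,0,0],[0.003,0,0],[0.003,0,0],[0,0,-0.003],[0,0,-0.003],[0,0,-0.003],[0,0,-0.003],[0,0,-0.003]], turn=[[0,0,0],[0,0,0],[0,0,0],[0,0,0],[0,0,0],[0,0,0],[0,0,0],[0,0,0],[0,0,0],[0,0,0]], fingers=[0.0854,0.0854,0.0854,0.0854,0.0854,0.0854,0.0854,0.0854,0.0854,0.0854])

```text
clock: 7.6
eef_pos: [0.5745, 0.1439, 0.0236]
tool_rot: [-0.0, 0.02, 1.0, -0.0]
ft_force: [-0.2, 2.8, 2.1]
width: 0.0852
grip_force: 1.6
```

Call:
step_arm(offset=[[0,0,-0.003],[0,0,-0.003],[0,0,-0.003],[0,0,-0.003],[0,0,-0.003],[0,0,-0.003],[0,0,-0.01],[0,0,-0.02],[0,0,-0.025],[0,0,-0.03]], turn=[[0,0,0],[0,0,0],[0,0,0],[0,0,0],[0,0,0],[0,0,0],[0,0,0],[0,0,0],[0,0,0],[0,0,0]], fingers=[0.0854,0.0854,0.0854,0.0854,0.0854,0.0854,0.0854,0.0854,0.0854,0.0854])

```text
clock: 8.43
eef_pos: [0.5739, 0.1435, 0.1265]
tool_rot: [-0.001, 0.02, 1.0, -0.001]
ft_force: [0.9, 0.5, 0.7]
width: 0.0855
grip_force: 0.0
```

Call:
step_arm(offset=[[0.01,0,-0.03],[0.03,0,0],[0.035,0,0],[0.035,0,0],[0.03,0,0],[0,0,0],[0,0,0]], turn=[[0,0,0],[0,0,0],[0,0,0],[0,0,0],[0,0,0],[0,0,0],[0,0,0]], fingers=[0.0854,0.0854,0.0854,0.0854,0.0854,0.0854,0.0854])

```text
clock: 9.02
eef_pos: [0.4342, 0.1495, 0.1574]
tool_rot: [0.001, 0.019, 1.0, 0.0]
ft_force: [1.1, -1.0, 0.4]
width: 0.0855
grip_force: 0.0
```

```bash
python3 - <<'E'
from st import *
st()
y,x=150,220
a=r.snapshot("side")[y:y+80,x:x+110,::-1]; b=r.snapshot("top")[105:265,195:325,::-1]
a=cv2.resize(a,None,fx=4,fy=4,interpolation=cv2.INTER_CUBIC);b=cv2.resize(b,None,fx=2.6,fy=2.6,interpolation=cv2.INTER_CUBIC)
o=np.zeros((416,780,3),np.uint8); o[:320,:440]=a; o[:b.shape[0],440:440+b.shape[1]]=b; cv2.imwrite("pics/f.png",o)
E
```

```text
clk 9.02 tester mm [-219.    50.3  157.4] w 0.08545948959645815 yawerr deg 0.05265671332558952 z [ 0.002  0.    -1.   ] F [ 1.14 -0.95  0.36] [ 0.33  0.01 -0.32  1.23 -0.    0.37]
```

View pics/f.png

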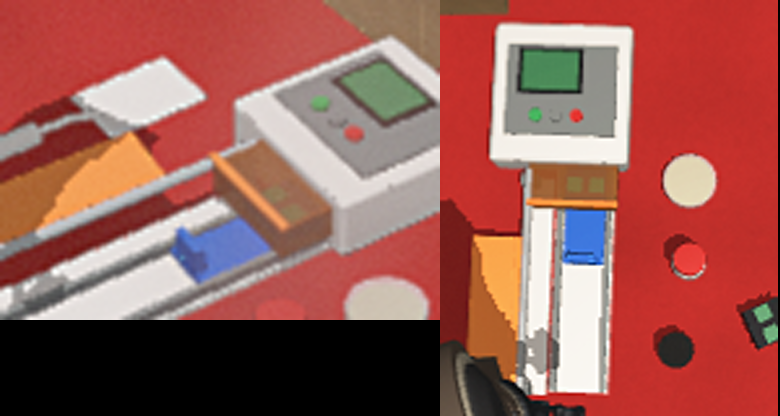

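The flap is shut, the block's windows show through the cover at (285,205), and the tab is outside. The bystanders are where they were.

```bash
python3 -c "from rig import r;print(r.sign_off())"
```

```text
the job is handed in; nothing more can be done
None
```

The job is done and handed in: the carrier was pushed up against the bay stop with the flap held open, the flap is shut over it, and the final pictures show the nearby items (pot, stopper, dish, spatula) where they were, after about 9 s.

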